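# Fold the bay's bifold door back onto its snap hook and slide the carton in

## Task

Push the small plywood bay's bifold door at its fold, sideways along the track, until both panels lie collapsed beside the jamb and the snap hook on the door has clicked onto the upright keeper bar and holds them there. Then slide the small carton along the table through the open doorway until it stands wholly inside the bay, upright and without being lifted, with the door still hooked back. Leave the round metal cap where it lies.

Things in the scene. Friction and masses are not known exactly. Their poses are not given: they have to be found in the camera images.
- bay: Fixed open-topped plywood bay, walls 80 mm high, no floor and no step. Origin on the table, middle of the doorway, on the door line. +x points into the bay (115 mm deep inside), -x out of the doorway, z up. Doorway along y from -80 mm (pivot jamb) to +80 mm. Outside the jamb, a 4 mm high steel foot covers x -82..0, y -109..-87 mm, and a 6 mm stay runs at height 77 mm, y -89 mm, from bar to wall.
- bay_pivot (a point): Upright pivot pin of the first panel: bay frame x 0, y -80 mm, 40 mm above the table. To collapse the door, put the finger in the corner beside the pull strip, on the doorway's far side from the pivot, and push the strip along the fold's 80 mm arc about this pin (bay -y and outwards); past 1 rad press more on the panel itself (bay -y), to the end stop. Pressing the panel inwards before that jams it.
- keeper (a point): Upright steel keeper bar, 8 mm diameter, 74 mm tall, fixed to the bay outside the jamb: bay frame x -67, y -89 mm; the point is 45 mm above the table.
- door (a joint): First panel's angle q (rad): 0 shut, panels in line; 1.54 end stop, panels side by side, square to the doorway, outside it at the jamb. Starts ajar at 0.65. The gate snaps shut behind the bar at about 1.48; hooked, the door rests at 1.34 to 1.54. Let go before that, it springs back off the hook to below 1.2. A few newtons move it.
- door_fold (a point): On the fold's upright axis, 40 mm above the table. Bay frame (mm): x = -80 sin q, y = -80 + 80 cos q, so the fold juts out of the doorway. The first panel runs from bay_pivot to it; the second from it to the track, its free end at x 0, y = -80 + 160 cos q. Panels: 6 mm thick, on the outer side of these lines, 72 mm high, nothing above.
- gate (a joint): Sprung gate of the snap hook (rad): 0 shut, about 1 while the bar pushes past, then springs back to 0. The hook is a dark steel U, 30 mm wide, 14 mm high, on the outer face of the first panel beside the fold, 44 mm above the table, standing out 34 mm; it meets the keeper bar by itself as the door collapses.
- carton: Small brown cardboard carton with flaps, 62 x 68 mm (x, y) and 53 mm high over the flaps; its firm side walls are 35 mm high. 0.2 to 0.45 kg. Origin at the centre of its underside. Stands loose on the table in front of the bay.
- magnet_cap: Round flat aluminium cap, 34 mm diameter, 10 mm high, loose bystander near the far table edge; origin at the centre of its underside.
- lead_panel (a joint): Angle between the two panels at the fold (rad), always twice the door angle. On this second panel's outer face, 3 to 7 mm from the fold axis, an upright steel pull strip stands out 18 mm from the panel's face over its whole height: the corner between strip and panel takes the pushing finger.
There are look-alikes about, which are no part of the job. Of the things like the carton, leave any that is white; of the rest the smaller one is meant.

How it is judged:
By the outcome, as a careful person would: the job done as asked, in the order asked, and still so for the second after the job is handed in, with the robot touching nothing.
It also fails if it takes over 64 s, if anything falls off the work surface, if the arm or the gripper's body presses on something with over 40 N, if the wrist force passes 120 N, or if a joint passes its speed limit or range.

## Robot

A 7-joint arm with a two-finger parallel gripper is mounted at the origin on the work surface; the furniture and walls round the work are solid. World frame = base frame: x ahead of the robot, y to its left, z up, the work surface at z = 0. Lengths are in mm, angles in degrees, forces in N, time in s.
With the tool pointing down it reaches from about 425 to 950 mm from the base axis. Payload 16.7 kg.
Tool frame: the origin (TCP) lies between the finger pads; the fingertips stand 14 mm ahead of it and the grasp point (between the pads) lies 5 mm behind it (manip.tcp_to_tips is the distance from the TCP to the fingertips, in mm); z points along the fingers, y is the line along which they close (so a half turn about z gives the same grasp; the last joint's range is limited). The gripper opens to 94 mm and grips with 3 to 60 N. Pads are 16 mm wide; open, the fingers measure 119 mm over their backs; the gripper's body (75 mm by 177 mm) begins 78 mm behind the grasp point.
Start: joints at [62.653, 24.414, 4.234, 92.017, -1.954, 63.644, -3.845], TCP at [217.292, -639.03, 219.467] pointing down, gripper open.
Joint ranges: [-163.25, 163.25], [-28.42, 122.38], [-70.27, 78.77], [12.13, 141.07], [-58.53, 238.53], [9.26, 117.41], [-156.51, 156.51]. Speed limits (degrees/s): [108.29, 108.29, 136.94, 136.94, 172.46, 172.46, 172.46].

## Interface

Orientations are given as [roll, pitch, yaw] about the fixed x, y, z axes, in that order (R = Rz(yaw) Ry(pitch) Rx(roll)).
In Python, from station import telemetry, camera, manip gives the robot as it stands.
- The arm moves only by the shell command python3 -m inch 'ROWS' [OPENING] [FORCE]. ROWS is JSON, a list of rows, each an object of numbers: "dx", "dy", "dz": the shift along the world's x, y, z in mm; "ax", "ay", "az": the turn, a rotation vector about the world's x, y, z in degrees. A call has 1 to 10 rows; each row is the pose to reach, as a shift and turn from the pose commanded when the call began; what a row does not reach only later rows make up. A row lasts 1/10 s, in which the tool goes at most 50 mm and 8.59 degrees, less where a joint would pass 70% of its speed; a pose out of reach is approached as far as the arm can. A call with a gripper value outside its range is refused whole. OPENING is the opening, from 0 (shut) to 1 (fully open), set as the call begins (- or left out, the last holds). The fingers move at their own pace and stop on an object; FORCE is the grip in N (left out, the last holds). Time passes only in rows, so rows that repeat a pose let the fingers close. It gives the time, the measured TCP pose, the force, the opening and the grip force at its end, in the units of the state.
- telemetry.sense(): the state, without advancing time (a new reading comes with each control period).
- camera(name): name is "scene" or "top"; returns a dict with "frame" (480x640x3 uint8, red, green, blue), "mtx" (3x3 intrinsics, pixels), "T" (4x4, takes a point from camera to world coordinates). Camera axes: x right, y up, looking along -z (the intrinsics and any distortion apply to the point x, -y, -z); pixel columns grow to the right and rows downward; lengths in mm; the calibration is good to about 2 mm. A picture is of the moment at which its call begins. There is no depth.
- manip.close_job(): hands the job in; it is judged then, once.
The state is a dict: "t": time; "joints": joint angles; "dq": joint speeds; "joint_efforts": joint torques, N m; "ee_pos": TCP position; "tcp_rot": TCP orientation; "wrist_force": force on the tool from outside, world axes, zero at the start; "wrist_torque": the same for the moment, N m; "opening": opening from 0.0 (shut) to 1.0 (fully open); "finger_force": force on a finger pad.
Only numpy, scipy, OpenCV 4.12 (cv2) and the standard library are available. Lean on these libraries where they do the work, as an engineer would, in place of code of your own. Each camera call takes 0.05 s, during which the arm holds its last target. There are 200 camera calls.

## Working session

There is one attempt and no reset: what is moved stays moved. The work goes in short steps, Python scripts to look and compute and a shell command to move; the robot and the scene stay as the last step left them, time stands still between calls to the robot, and variables do not carry over. Pictures are saved under pics/ and viewed, at most 11 in all, crops included, and the job is handed in when it is done.

```bash
mkdir -p pics; ls
python3 - <<'E'
from station import telemetry, camera, manip
import cv2,numpy as np
for n in("scene","top"):
    c=camera(n); cv2.imwrite(f"pics/{n}0.png",c["frame"][:,:,::-1]); np.savez(f"pics/{n}0.npz",**c)
    print(n,{k:(np.round(v,3).tolist() if k!='frame' else 0) for k,v in c.items()})
print(telemetry.sense())
E
```

```text
pics
scene {'frame': 0, 'mtx': [[564.768, 0.0, 320.207], [0.0, 564.768, 243.875], [0.0, 0.0, 1.0]], 'T': [[0.842, -0.439, 0.314, 739.572], [0.54, 0.671, -0.508, -528.293], [0.012, 0.597, 0.802, 798.222], [0.0, 0.0, 0.0, 1.0]]}
top {'frame': 0, 'mtx': [[450.789, 0.0, 326.773], [0.0, 450.789, 241.78], [0.0, 0.0, 1.0]], 'T': [[0.013, 0.997, -0.07, 398.645], [-1.0, 0.013, 0.0, -56.905], [0.001, 0.07, 0.998, 900.574], [0.0, 0.0, 0.0, 1.0]]}
{'t': 0.1, 'joints': array([62.6523582 , 24.44675752,  4.23017685, 92.04653744, -1.9528519 ,
       63.64385423, -3.84408761]), 'dq': array([-0.03008293,  0.01631738,  0.08893232, -0.03344055, -0.00269208,
       -0.01185417, -0.01516248]), 'joint_efforts': array([ 7.15941351e-03, -9.37472391e+01,  3.67622741e+00, -4.55039120e+01,
       -4.86319489e-02,  1.69562077e-02,  1.14140321e-04]), 'ee_pos': array([ 217.19466317, -638.71573646,  218.85261664]), 'tcp_rot': array([-1.79935139e+02,  4.88505461e-03,  1.87822097e+01]), 'wrist_force': array([-0.00219382, -0.86257504,  0.01240485]), 'wrist_torque': array([0.0098887 , 0.026787  , 0.03027733]), 'finger_force': 0.0, 'opening': 0.9993150178909007}
```

View pics/scene0.png

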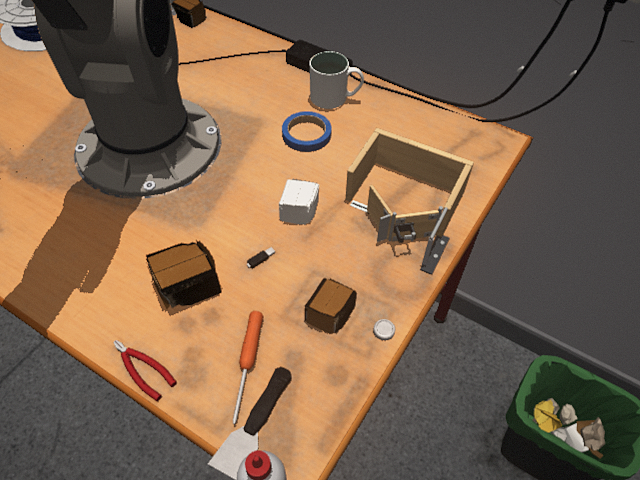

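View pics/top0.png

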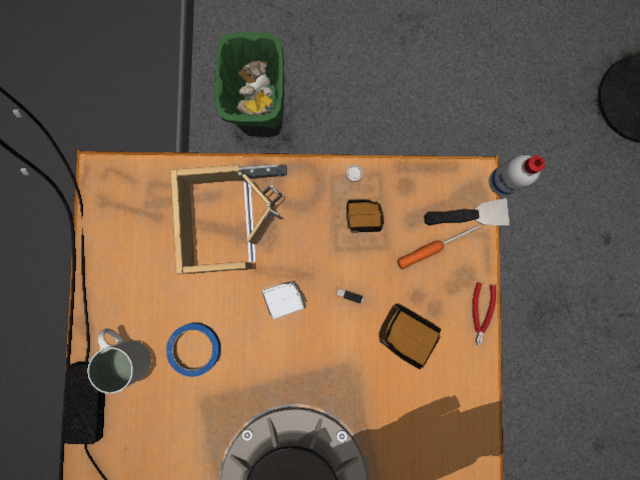

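The scene view shows the bay at about (410,190) with its door's fold near (385,240), the small brown carton at (330,305) and the cap at (384,329). In the top view the fold is near (272,207), the carton at (364,215), the cap at (354,173) and the white look-alike at (283,300). I'll zoom in on the bay.

```bash
cat > h.py <<'E'
import numpy as np,cv2
def load(n): return dict(np.load(f"pics/{n}.npz"))
def ray(c,u,v,z):
    d=np.linalg.inv(c["mtx"])@[u,v,1]; d=c["T"][:3,:3]@[d[0],-d[1],-d[2]]; o=c["T"][:3,3]
    return o+d*(z-o[2])/d[2]
def proj(c,p):
    q=c["T"][:3,:3].T@(np.asarray(p,float)-c["T"][:3,3]); q=c["mtx"]@[q[0],-q[1],-q[2]]; return q[:2]/q[2]
E
python3 - <<'E'
from h import *
c=load("top0"); f=c["frame"][:,:,::-1]
a=cv2.resize(f[155:285,165:315],None,fx=5,fy=5,interpolation=cv2.INTER_CUBIC)[:600]
for i in range(0,150,10): cv2.putText(a,str(165+i),(i*5,8),0,.3,(0,0,255)); cv2.line(a,(i*5,10),(i*5,14),(0,0,255))
for i in range(0,120,10): cv2.putText(a,str(155+i),(0,i*5+4),0,.3,(0,0,255))
cv2.imwrite("pics/topz.png",a)
hsv=cv2.cvtColor(f,cv2.COLOR_BGR2HSV)
# carton flaps: dark brown
m=((hsv[...,0]<20)&(hsv[...,2]<140)&(hsv[...,1]>80)).astype(np.uint8); m[:195]=0;m[238:]=0;m[:,:340]=0;m[:,390:]=0
k,_=cv2.findContours(m,cv2.RETR_EXTERNAL,cv2.CHAIN_APPROX_NONE); k=max(k,key=cv2.contourArea)
r=cv2.minAreaRect(k); print(r)
for p in cv2.boxPoints(r): print(p,ray(c,*p,45).round(1))
print(ray(c,*r[0],45).round(1), "cap",ray(c,354,173,10))
E
```

```text
((364.5, 215.5), (33.0, 37.0), 90.0)
[346. 199.] [541.5 -93.   45. ]
[383. 199.] [ 542.4 -163.8   45. ]
[383. 232.] [ 478.9 -164.1   45. ]
[346. 232.] [478.  -93.6  45. ]
[ 510.1 -128.6   45. ] cap [ 600.05836466 -109.9224543    10.        ]
```

View pics/topz.png

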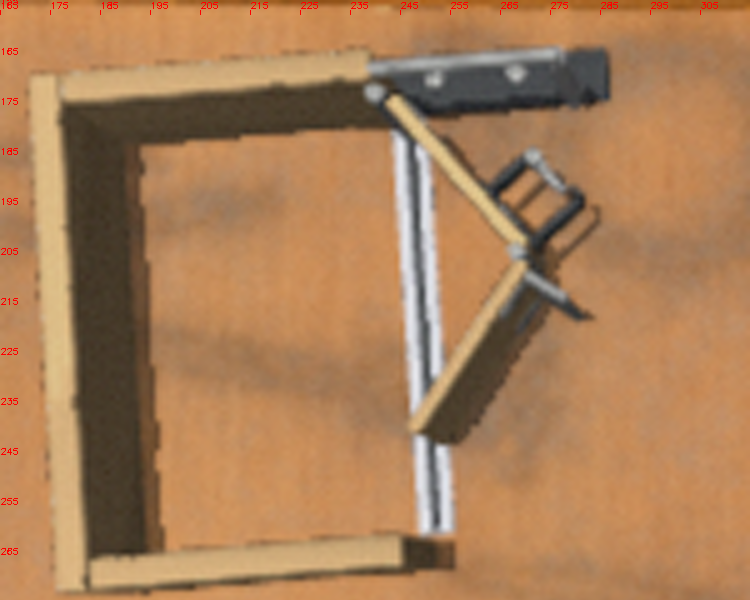

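The zoom shows the jamb wall end at about (239,165–171), the other wall end at about (245,262–268), the pivot pin at (240,173.4), the fold pin at (268.3,205), the pull strip running from (270.5,209) to (283,218.5), and the panel's free end at (248,241).

Run:
```python
from h import *
c=load("top0"); s=load("scene0")
P=lambda u,v,z: ray(c,u,v,z)
A,B=P(239,170.6,80),P(245.4,262.2,80); C,D=P(173,169.5,80),P(179,272,80)
print("jambs",A.round(1),B.round(1),np.linalg.norm(A-B)); print("back outer",C.round(1),D.round(1))
pv,fo,fe=P(240,173.4,74),P(268.3,205,74),P(248,241,72)
print("pivot",pv.round(1),"fold",fo.round(1),np.linalg.norm(pv-fo),"free",fe.round(1), np.linalg.norm(fo-fe))
th=[np.degrees(np.arctan2(*(A-B)[:2][::-1]))+90, np.degrees(np.arctan2(*(C-D)[:2][::-1]))+90]
print("yaw of bay x",th)
# frame from pivot, yaw
yaw=np.radians(np.mean(th)); ex=np.array([np.cos(yaw),np.sin(yaw),0]); ey=np.array([-ex[1],ex[0],0])
O=np.append(pv[:2],0)+80*ey; O2=np.append((A+B)[:2]/2,0); print("origin",O.round(1),O2.round(1))
d=(fo-pv); q=np.arctan2(-d@ex,d@ey); print("q",q)
for nm,p in dict(A=A,B=B,fold=fo,fe=fe).items(): print(nm,((p-O)@ex).round(1),((p-O)@ey).round(1))
# check scene projection
for nm,b in dict(keeper_top=(-67,-89,74),fold_top=(-80*np.sin(q),-80+80*np.cos(q),74),pivot=(0,-80,74),jambB=(0,80,80)).items():
    p=O+b[0]*ex+b[1]*ey+[0,0,b[2]]; print(nm,p.round(1),"scene",proj(s,p).round(1),"top",proj(c,p).round(1))
f=s["frame"][:,:,::-1]; a=cv2.resize(f[120:345,290:490],None,fx=2.6,fy=2.6,interpolation=cv2.INTER_CUBIC)
cv2.imwrite("pics/sz.png",a)
```

```text
jambs [585.9 106.4  80. ] [417.2  90.3  80. ] 169.4431983897295
back outer [586.4 228.2  80. ] [397.9 210.4  80. ]
pivot [582.  105.6  74. ] fold [523.6  51.8  74. ] 79.50411506649036 free [456.5  88.   72. ] 76.2155805913687
yaw of bay x [np.float64(95.45869460651117), np.float64(95.40590714249979)]
origin [502.4  98.1   0. ] [501.6  98.4   0. ]
q 0.6494230770201396
A 0.4 -83.9
B 0.4 85.5
fold -48.1 -16.7
fe -5.7 46.6
keeper_top [597.3  39.8  74. ] scene [430.1 237.1] top [275.6 165.7]
fold_top [523.2  51.4  74. ] scene [393.1 213.1] top [268.5 205.2]
pivot [582.  105.6  74. ] scene [439.1 207.2] top [240.  173.4]
jambB [422.8  90.5  80. ] scene [353.5 172.4] top [245.4 259.2]
```

View pics/sz.png

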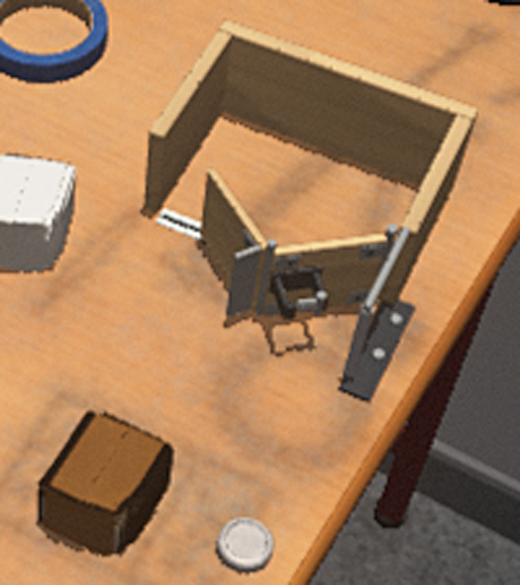

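The crop confirms the frame: the stay and keeper end lies at about scene (431,237) and the fold at about (393,213), both matching the projections, and q = 0.649. Next I'll work out the finger poses.

```bash
cat >> h.py <<'E'
O=np.array([502.2,98.2]); YAW=95.4
ex=np.array([np.cos(np.radians(YAW)),np.sin(np.radians(YAW))]); ey=np.array([-ex[1],ex[0]])
def W(b): return O+b[0]*ex+b[1]*ey
def B(w): d=np.asarray(w)[:2]-O; return np.array([d@ex,d@ey])
def finger(q,gu=0,gn=0):   # TCP xy and tool yaw, finger 16 along u2, 25 along n2
    F=np.array([-80*np.sin(q),-80+80*np.cos(q)]); u=np.array([np.sin(q),np.cos(q)]); n=np.array([-np.cos(q),np.sin(q)])
    return W(F+(15+gu)*u+(18.5+gn)*n), YAW+90-np.degrees(q)
E
python3 - <<'E'
from h import *
for q,a,b in [(.65,8,6),(.65,0,2),(.75,-1,1),(.85,-1,0),(.95,-1,0),(1.05,-1,-1),(1.15,0,-1),(1.25,0,-2),(1.35,0,-2),(1.45,0,-2),(1.54,0,-2)]:
    p,y=finger(q,a,b); print(q,p.round(1),round(y,1),B(p).round(1))
E
python3 -m inch '[{"dx":20,"dy":45,"az":8},{"dx":40,"dy":90,"az":16},{"dx":60,"dy":135,"az":24},{"dx":80,"dy":180,"az":32},{"dx":100,"dy":225,"az":40},{"dx":120,"dy":270,"az":48},{"dx":140,"dy":315,"az":56},{"dx":160,"dy":360,"az":64},{"dx":180,"dy":405,"az":72},{"dx":200,"dy":440,"az":80}]' 0
```

```text
0.65 [490.5  42.9] 148.2 [-54.   16.8]
0.65 [499.4  42. ] 148.2 [-55.7   8. ]
0.75 [505.7  39. ] 142.4 [-59.3   2.1]
0.85 [512.1  37.1] 136.7 [-61.8  -4.1]
0.95 [518.5  35. ] 131.0 [-64.4 -10.3]
1.05 [526.4  34.2] 125.2 [-66. -18.]
1.15 [533.6  34.4] 119.5 [-66.5 -25.2]
1.25 [542.7  34.8] 113.8 [-66.9 -34.4]
1.35 [551.4  35.5] 108.1 [-67.  -43.1]
1.45 [560.4  36.9] 102.3 [-66.5 -52.2]
1.54 [568.7  38.7] 97.2 [-65.5 -60.6]invalid input at $[0]: expected keys dx, dy, dz, ax, ay, az
```

```bash
python3 -m inch '[{"dx":20,"dy":45,"dz":0,"ax":0,"ay":0,"az":8},{"dx":40,"dy":90,"dz":0,"ax":0,"ay":0,"az":16},{"dx":60,"dy":135,"dz":0,"ax":0,"ay":0,"az":24},{"dx":80,"dy":180,"dz":0,"ax":0,"ay":0,"az":32},{"dx":100,"dy":225,"dz":0,"ax":0,"ay":0,"az":40},{"dx":120,"dy":270,"dz":0,"ax":0,"ay":0,"az":48},{"dx":140,"dy":315,"dz":0,"ax":0,"ay":0,"az":56},{"dx":160,"dy":360,"dz":0,"ax":0,"ay":0,"az":64},{"dx":180,"dy":405,"dz":0,"ax":0,"ay":0,"az":72},{"dx":200,"dy":440,"dz":0,"ax":0,"ay":0,"az":80}]' 0
```

```text
t: 1.1
ee_pos: [417.6, -196.4, 219.6]
tcp_rot: [-180.0, 0.0, 99.2]
wrist_force: [1.2, -1.7, -0.2]
opening: 0.182
finger_force: 0.0
```

```bash
python3 -m inch '[{"dx":12,"dy":40,"dz":0,"ax":0,"ay":0,"az":8},{"dx":24,"dy":80,"dz":0,"ax":0,"ay":0,"az":16},{"dx":36,"dy":120,"dz":0,"ax":0,"ay":0,"az":24},{"dx":48,"dy":160,"dz":-10,"ax":0,"ay":0,"az":32},{"dx":60,"dy":200,"dz":-20,"ax":0,"ay":0,"az":40},{"dx":71,"dy":239,"dz":-30,"ax":0,"ay":0,"az":48},{"dx":71,"dy":239,"dz":-60,"ax":0,"ay":0,"az":49},{"dx":71,"dy":239,"dz":-90,"ax":0,"ay":0,"az":49},{"dx":71,"dy":239,"dz":-90,"ax":0,"ay":0,"az":49}]'
python3 - <<'E'
from station import camera
import cv2,numpy as np
for n in("scene","top"):
    c=camera(n); np.savez(f"pics/{n}1.npz",**c)
    f=c["frame"][:,:,::-1]; f=f[150:350,300:500] if n=="scene" else f[150:300,200:350]
    a=cv2.resize(f,(400,400),interpolation=cv2.INTER_CUBIC); 
    L=a if n=="scene" else np.hstack([L,a])
cv2.imwrite("pics/c1.png",L)
E
```

```text
t: 2.0
ee_pos: [486.0, 39.9, 126.5]
tcp_rot: [-179.8, -0.3, 147.8]
wrist_force: [-0.0, -0.5, -0.1]
opening: 0.006
finger_force: 0.0
```

View pics/c1.png

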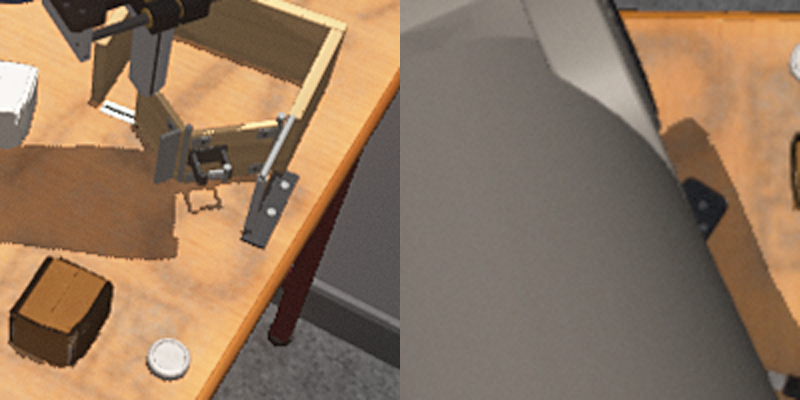

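The scene half (left) shows the closed fingers poised above and beside the strip, tip at about (150,95) in the crop, door unmoved. The top half is blocked by the arm. Descending.

```bash
python3 -m inch '[{"dx":0,"dy":0,"dz":-30,"ax":0,"ay":0,"az":0},{"dx":0,"dy":0,"dz":-60,"ax":0,"ay":0,"az":0},{"dx":0,"dy":0,"dz":-90,"ax":0,"ay":0,"az":0},{"dx":0,"dy":0,"dz":-90,"ax":0,"ay":0,"az":0},{"dx":2,"dy":0,"dz":-90,"ax":0,"ay":0,"az":0},{"dx":4,"dy":0,"dz":-90,"ax":0,"ay":0,"az":0},{"dx":6,"dy":0,"dz":-90,"ax":0,"ay":0,"az":0},{"dx":8,"dy":-1,"dz":-90,"ax":0,"ay":0,"az":0}]'
```

```text
t: 2.9
ee_pos: [497.2, 38.9, 40.6]
tcp_rot: [180.0, 0.1, 147.8]
wrist_force: [0.2, 0.5, 0.7]
opening: 0.004
finger_force: 0.0
```

```bash
python3 -m inch '[{"dx":3,"dy":2,"dz":0,"ax":0,"ay":0,"az":0},{"dx":6,"dy":1,"dz":0,"ax":0,"ay":0,"az":-2.5},{"dx":9.5,"dy":0,"dz":0,"ax":0,"ay":0,"az":-5.5},{"dx":12.5,"dy":-1,"dz":0,"ax":0,"ay":0,"az":-8},{"dx":16,"dy":-2,"dz":0,"ax":0,"ay":0,"az":-11},{"dx":19,"dy":-3,"dz":0,"ax":0,"ay":0,"az":-14},{"dx":22,"dy":-4,"dz":0,"ax":0,"ay":0,"az":-17},{"dx":22,"dy":-4,"dz":0,"ax":0,"ay":0,"az":-17}]'
python3 - <<'E'
from station import camera
import cv2,numpy as np
c=camera("scene"); np.savez(f"pics/scene2.npz",**c)
f=c["frame"][150:350,300:500,::-1]; cv2.imwrite("pics/c2.png",cv2.resize(f,(600,600),interpolation=cv2.INTER_CUBIC))
E
```

```text
t: 3.7
ee_pos: [518.8, 35.2, 39.6]
tcp_rot: [180.0, 0.0, 130.7]
wrist_force: [0.6, -0.4, -0.0]
opening: 0.006
finger_force: 0.0
```

View pics/c2.png

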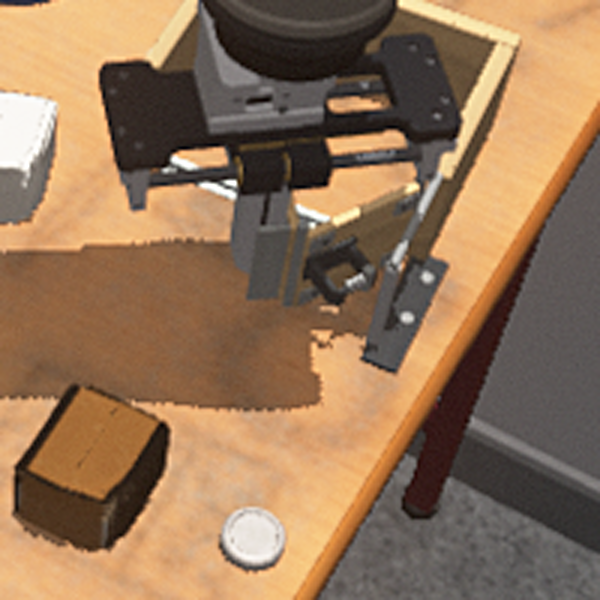

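The finger sits in the corner and the door is following; the fold and strip are at about (270–300,260) in the crop, with the hook heading for the keeper. Continuing along the arc.

```bash
python3 -m inch '[{"dx":4,"dy":-0.5,"dz":0,"ax":0,"ay":0,"az":-3},{"dx":8,"dy":-1,"dz":0,"ax":0,"ay":0,"az":-5.5},{"dx":12,"dy":-1,"dz":0,"ax":0,"ay":0,"az":-8.5},{"dx":15.5,"dy":-0.5,"dz":0,"ax":0,"ay":0,"az":-11.5},{"dx":20,"dy":0,"dz":0,"ax":0,"ay":0,"az":-14},{"dx":24.5,"dy":0,"dz":0,"ax":0,"ay":0,"az":-17},{"dx":29,"dy":0,"dz":0,"ax":0,"ay":0,"az":-20},{"dx":33,"dy":0.5,"dz":0,"ax":0,"ay":0,"az":-22.5},{"dx":33,"dy":0.5,"dz":0,"ax":0,"ay":0,"az":-22.5}]'
```

```text
t: 4.65
ee_pos: [551.2, 36.3, 39.4]
tcp_rot: [-180.0, -0.0, 108.4]
wrist_force: [-0.1, 4.7, -2.2]
opening: 0.006
finger_force: 2.3
```

```bash
python3 -m inch '[{"dx":4.5,"dy":0.5,"dz":0,"ax":0,"ay":0,"az":-3},{"dx":9,"dy":1.5,"dz":0,"ax":0,"ay":0,"az":-6},{"dx":13,"dy":2,"dz":0,"ax":0,"ay":0,"az":-8.5},{"dx":16,"dy":3,"dz":0,"ax":0,"ay":0,"az":-11},{"dx":16,"dy":3,"dz":0,"ax":0,"ay":0,"az":-11}]'
python3 - <<'E'
from station import camera
import cv2,numpy as np
c=camera("scene"); np.savez(f"pics/scene3.npz",**c)
f=c["frame"][190:290,370:470,::-1]; cv2.imwrite("pics/c3.png",cv2.resize(f,(600,600),interpolation=cv2.INTER_CUBIC))
E
```

```text
t: 5.15
ee_pos: [567.1, 39.5, 39.3]
tcp_rot: [-180.0, -0.1, 97.4]
wrist_force: [-0.8, 6.0, -1.4]
opening: 0.006
finger_force: 3.3
```

View pics/c3.png

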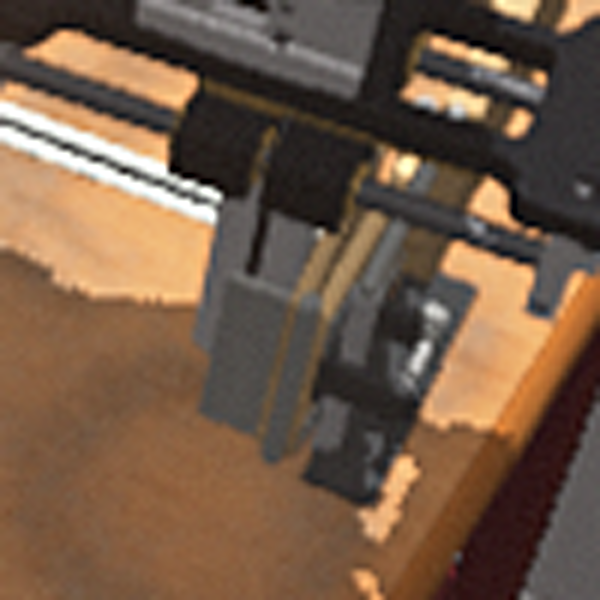

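The panels lie side by side and the hook surrounds the bar, but there is almost no force against the panel. I'll press on gently to the end stop.

```bash
python3 -m inch '[{"dx":2,"dy":1,"dz":0,"ax":0,"ay":0,"az":0},{"dx":4,"dy":1,"dz":0,"ax":0,"ay":0,"az":0},{"dx":4,"dy":1,"dz":0,"ax":0,"ay":0,"az":0}]';python3 -m inch '[{"dx":2,"dy":0,"dz":0,"ax":0,"ay":0,"az":0},{"dx":3,"dy":0,"dz":0,"ax":0,"ay":0,"az":0},{"dx":3,"dy":0,"dz":0,"ax":0,"ay":0,"az":0}]'
```

```text
t: 5.5
ee_pos: [568.5, 39.8, 39.2]
tcp_rot: [-179.7, -0.0, 97.4]
wrist_force: [-18.4, 3.5, 13.5]
opening: 0.008
finger_force: 13.1
t: 5.8
ee_pos: [569.0, 39.9, 39.1]
tcp_rot: [-179.5, 0.0, 97.4]
wrist_force: [-35.4, 4.7, 29.9]
opening: 0.007
finger_force: 22.2
```

The end stop is reached: 35 N with no further travel. Backing off and lifting.

```bash
python3 -m inch '[{"dx":-7,"dy":0,"dz":0,"ax":0,"ay":0,"az":0},{"dx":-14,"dy":1,"dz":0,"ax":0,"ay":0,"az":0},{"dx":-24,"dy":2,"dz":0,"ax":0,"ay":0,"az":0},{"dx":-45,"dy":2,"dz":0,"ax":0,"ay":0,"az":0},{"dx":-57,"dy":2,"dz":30,"ax":0,"ay":0,"az":0},{"dx":-57,"dy":-20,"dz":75,"ax":0,"ay":0,"az":0},{"dx":-57,"dy":-60,"dz":100,"ax":0,"ay":0,"az":0},{"dx":-57,"dy":-100,"dz":110,"ax":0,"ay":0,"az":0},{"dx":-57,"dy":-145,"dz":110,"ax":0,"ay":0,"az":0},{"dx":-57,"dy":-165,"dz":110,"ax":0,"ay":0,"az":0}]' 1
python3 - <<'E'
from station import camera
import cv2,numpy as np
c=camera("scene"); np.savez(f"pics/scene4.npz",**c)
d=camera("top"); np.savez(f"pics/top4.npz",**d)
f=c["frame"][150:350,300:500,::-1]; g=d["frame"][140:280,200:400,::-1]
cv2.imwrite("pics/c4.png",np.hstack([cv2.resize(f,(400,400),interpolation=cv2.INTER_CUBIC),cv2.resize(g,(400,400),interpolation=cv2.INTER_CUBIC)]))
E
```

```text
t: 6.8
ee_pos: [516.7, -129.8, 150.0]
tcp_rot: [179.9, 0.1, 97.1]
wrist_force: [-0.5, -0.2, 0.6]
opening: 0.821
finger_force: 0.0
```

View pics/c4.png

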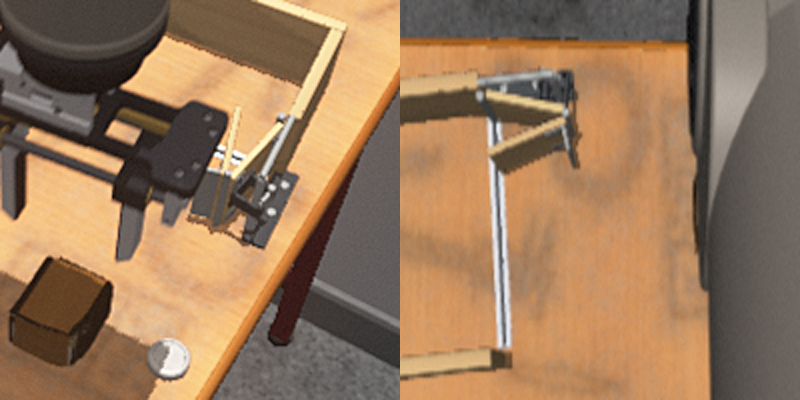

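The top half shows the door staying back: pivot near (241,173), fold near (282.5,179) and free end near (247,196) in full-image pixels. The hook is around the bar and the doorway is clear. Next I'll compute q and the carton pose.

Run:
```python
from h import *
c=load("top4"); s=load("scene4")
g=B(ray(c,282.5,179.2,74)); print("fold bay",g, "q",np.arctan2(-g[0],g[1]+80))
for q in (1.1,1.2,1.34,1.45): print(q,proj(c,[*W((-80*np.sin(q),-80+80*np.cos(q))),74]).round(1),proj(s,[*W((-80*np.sin(q),-80+80*np.cos(q))),74]).round(1))
# carton yaw from the first top picture: flap ridge/edges
c=load("top0"); f=c["frame"][:,:,::-1]; hsv=cv2.cvtColor(f,cv2.COLOR_BGR2HSV)[195:238,340:390]
m=((hsv[...,2]<150)&(hsv[...,1]>60)).astype(np.uint8)
for thr in (110,130,150):
    m=(hsv[...,2]<thr).astype(np.uint8); k=max(cv2.findContours(m,0,1)[0],key=cv2.contourArea); h=cv2.convexHull(k)
    a=cv2.approxPolyDP(h,3,True)[:,0]+[340,195]; print(thr,cv2.contourArea(h),[(tuple(map(int,p)),ray(c,*p,38)[:2].round(0).tolist()) for p in a])
L=cv2.resize(f[195:240,335:395],(720,540),interpolation=cv2.INTER_CUBIC); cv2.imwrite("pics/ct.png",L)
```

```text
fold bay [-77.97367751 -62.9171063 ] q 1.3551185736982343
1.1 [279.7 189.7] [403.1 228.6]
1.2 [281.1 185.7] [406.4 231.6]
1.34 [282.5 179.8] [411.8 235.5]
1.45 [283.  175.2] [416.4 238.1]
110 1095.0 [((377, 202), [538.0, -153.0]), ((383, 215), [512.0, -165.0]), ((381, 229), [485.0, -161.0]), ((352, 232), [479.0, -105.0]), ((347, 224), [494.0, -96.0]), ((348, 200), [541.0, -97.0])]
130 1122.5 [((379, 203), [536.0, -157.0]), ((383, 215), [512.0, -165.0]), ((379, 231), [481.0, -157.0]), ((351, 232), [479.0, -103.0]), ((347, 228), [486.0, -96.0]), ((349, 199), [543.0, -99.0])]
150 1158.5 [((377, 201), [540.0, -153.0]), ((383, 213), [516.0, -165.0]), ((382, 229), [485.0, -163.0]), ((352, 233), [477.0, -105.0]), ((347, 228), [486.0, -96.0]), ((347, 200), [541.0, -95.0])]
```

View pics/ct.png

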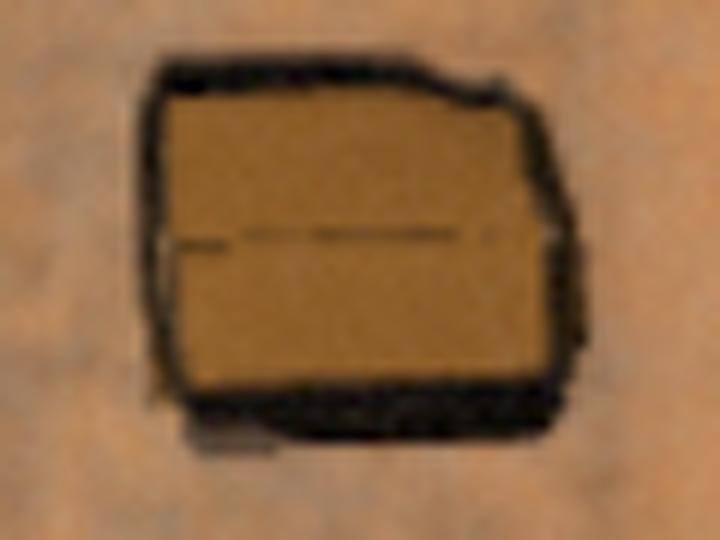

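The seam at (180–490,240) in the crop lies within a few degrees of the bay's +x axis, and the outline gives 63 x 69 mm centred near (510,-130). The door sits at q≈1.355, within the hooked range. I'll straddle the carton with the fingers.

```bash
python3 -m inch '[{"dx":-7,"dy":-4,"dz":0,"ax":0,"ay":0,"az":-1.5},{"dx":-7,"dy":-4,"dz":0,"ax":0,"ay":0,"az":-1.5},{"dx":-7,"dy":-4,"dz":0,"ax":0,"ay":0,"az":-1.5},{"dx":-7,"dy":-4,"dz":-25,"ax":0,"ay":0,"az":-1.5},{"dx":-7,"dy":-4,"dz":-50,"ax":0,"ay":0,"az":-1.5},{"dx":-7,"dy":-4,"dz":-75,"ax":0,"ay":0,"az":-1.5},{"dx":-7,"dy":-4,"dz":-100,"ax":0,"ay":0,"az":-1.5},{"dx":-7,"dy":-4,"dz":-118,"ax":0,"ay":0,"az":-1.5},{"dx":-7,"dy":-4,"dz":-126,"ax":0,"ay":0,"az":-1.5},{"dx":-7,"dy":-4,"dz":-126,"ax":0,"ay":0,"az":-1.5}]' 1
python3 -m inch '[{"dx":0,"dy":0,"dz":0,"ax":0,"ay":0,"az":0},{"dx":0,"dy":0,"dz":0,"ax":0,"ay":0,"az":0},{"dx":0,"dy":0,"dz":0,"ax":0,"ay":0,"az":0},{"dx":0,"dy":0,"dz":0,"ax":0,"ay":0,"az":0},{"dx":0,"dy":0,"dz":0,"ax":0,"ay":0,"az":0},{"dx":0,"dy":0,"dz":0,"ax":0,"ay":0,"az":0}]' 0.5 5
```

```text
t: 7.9
ee_pos: [510.0, -128.7, 22.8]
tcp_rot: [-179.9, -0.0, 95.8]
wrist_force: [0.1, 0.0, -0.1]
opening: 0.998
finger_force: 0.0
t: 8.5
ee_pos: [511.1, -129.6, 24.1]
tcp_rot: [179.9, 0.0, 95.8]
wrist_force: [1.1, 0.2, 6.6]
opening: 0.661
finger_force: 5.0
```

Opening 0.661 is 62 mm, which matches the carton's width. Sliding it along the bay axis.

```bash
python3 -m inch '[{"dx":-1,"dy":5,"dz":-0.5,"ax":0,"ay":0,"az":0},{"dx":-2,"dy":15,"dz":-0.5,"ax":0,"ay":0,"az":0},{"dx":-4,"dy":27,"dz":-0.5,"ax":0,"ay":0,"az":0},{"dx":-6,"dy":39,"dz":-0.5,"ax":0,"ay":0,"az":0},{"dx":-8,"dy":51,"dz":-0.5,"ax":0,"ay":0,"az":0},{"dx":-10,"dy":63,"dz":-0.5,"ax":0,"ay":0,"az":0},{"dx":-12,"dy":75,"dz":-0.5,"ax":0,"ay":0,"az":0},{"dx":-14,"dy":85,"dz":-0.5,"ax":0,"ay":0,"az":0},{"dx":-15,"dy":92,"dz":-0.5,"ax":0,"ay":0,"az":0},{"dx":-15,"dy":95,"dz":-0.5,"ax":0,"ay":0,"az":0}]'
python3 - <<'E'
from station import telemetry,camera
from h import *
print(B(telemetry.sense()["ee_pos"]))
c=camera("scene"); d=camera("top")
cv2.imwrite("pics/c5.png",np.hstack([cv2.resize(c["frame"][150:350,270:470,::-1],(400,400)),cv2.resize(d["frame"][140:280,200:340,::-1],(400,400))]))
E
```

```text
t: 9.5
ee_pos: [495.5, -34.8, 23.4]
tcp_rot: [180.0, 0.1, 95.8]
wrist_force: [0.1, -6.2, 5.9]
opening: 0.658
finger_force: 5.0
[-131.74928583   19.21839075]
```

View pics/c5.png

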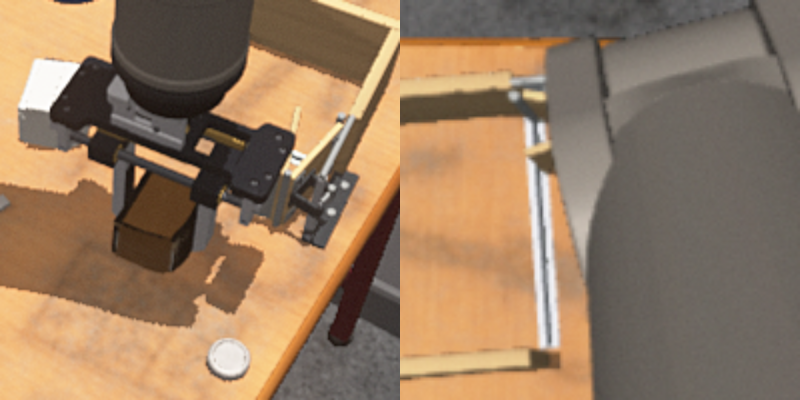

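The scene half shows the carton held between the fingers and moving with them, upright; the door is still collapsed and the cap untouched. Continuing straight along the bay's +x axis.

```bash
python3 -m inch '[{"dx":-0.5,"dy":5,"dz":0,"ax":0,"ay":0,"az":0},{"dx":-1.5,"dy":15,"dz":0,"ax":0,"ay":0,"az":0},{"dx":-2.5,"dy":27,"dz":0,"ax":0,"ay":0,"az":0},{"dx":-3.5,"dy":39,"dz":0,"ax":0,"ay":0,"az":0},{"dx":-5,"dy":51,"dz":0,"ax":0,"ay":0,"az":0},{"dx":-6,"dy":63,"dz":0,"ax":0,"ay":0,"az":0},{"dx":-7,"dy":75,"dz":0,"ax":0,"ay":0,"az":0},{"dx":-8,"dy":86,"dz":0,"ax":0,"ay":0,"az":0},{"dx":-9,"dy":94,"dz":0,"ax":0,"ay":0,"az":0},{"dx":-9,"dy":96,"dz":0,"ax":0,"ay":0,"az":0}]'
python3 -m inch '[{"dx":-0.5,"dy":5,"dz":0,"ax":0,"ay":0,"az":0},{"dx":-1.5,"dy":15,"dz":0,"ax":0,"ay":0,"az":0},{"dx":-2.5,"dy":27,"dz":0,"ax":0,"ay":0,"az":0},{"dx":-3.5,"dy":39,"dz":0,"ax":0,"ay":0,"az":0},{"dx":-5,"dy":51,"dz":0,"ax":0,"ay":0,"az":0},{"dx":-6,"dy":63,"dz":0,"ax":0,"ay":0,"az":0},{"dx":-7,"dy":75,"dz":0,"ax":0,"ay":0,"az":0},{"dx":-8,"dy":86,"dz":0,"ax":0,"ay":0,"az":0},{"dx":-9,"dy":94,"dz":0,"ax":0,"ay":0,"az":0},{"dx":-9,"dy":96,"dz":0,"ax":0,"ay":0,"az":0}]'
```

```text
t: 10.6
ee_pos: [486.4, 61.5, 23.3]
tcp_rot: [180.0, 0.0, 95.8]
wrist_force: [-0.3, -5.9, 4.9]
opening: 0.658
finger_force: 5.0
t: 11.6
ee_pos: [477.2, 157.6, 23.1]
tcp_rot: [-180.0, 0.0, 95.8]
wrist_force: [0.2, -6.2, 5.7]
opening: 0.662
finger_force: 5.0
```

```bash
python3 -m inch '[{"dx":0,"dy":0,"dz":0,"ax":0,"ay":0,"az":0},{"dx":0,"dy":0,"dz":0,"ax":0,"ay":0,"az":0},{"dx":0,"dy":0,"dz":0,"ax":0,"ay":0,"az":0},{"dx":0,"dy":0,"dz":10,"ax":0,"ay":0,"az":0},{"dx":0,"dy":0,"dz":30,"ax":0,"ay":0,"az":0},{"dx":0,"dy":0,"dz":60,"ax":0,"ay":0,"az":0},{"dx":0,"dy":0,"dz":100,"ax":0,"ay":0,"az":0},{"dx":0,"dy":0,"dz":140,"ax":0,"ay":0,"az":0},{"dx":0,"dy":0,"dz":180,"ax":0,"ay":0,"az":0},{"dx":0,"dy":0,"dz":200,"ax":0,"ay":0,"az":0}]' 0.8
python3 -m inch '[{"dx":0,"dy":-30,"dz":0,"ax":0,"ay":0,"az":0},{"dx":0,"dy":-75,"dz":0,"ax":0,"ay":0,"az":0},{"dx":0,"dy":-120,"dz":0,"ax":0,"ay":0,"az":0},{"dx":0,"dy":-165,"dz":0,"ax":0,"ay":0,"az":0},{"dx":0,"dy":-210,"dz":0,"ax":0,"ay":0,"az":0},{"dx":0,"dy":-255,"dz":0,"ax":0,"ay":0,"az":0},{"dx":0,"dy":-300,"dz":0,"ax":0,"ay":0,"az":0},{"dx":0,"dy":-345,"dz":0,"ax":0,"ay":0,"az":0},{"dx":0,"dy":-370,"dz":0,"ax":0,"ay":0,"az":0},{"dx":0,"dy":-370,"dz":0,"ax":0,"ay":0,"az":0}]'
python3 - <<'E'
from station import camera
import cv2,numpy as np
c=camera("scene"); d=camera("top"); np.savez("pics/top6.npz",**d)
cv2.imwrite("pics/c6.png",np.hstack([cv2.resize(c["frame"][120:320,300:500,::-1],(400,400)),cv2.resize(d["frame"][150:290,160:300,::-1],(400,400))]))
E
```

```text
t: 12.6
ee_pos: [478.0, 157.9, 227.2]
tcp_rot: [179.8, -0.1, 95.8]
wrist_force: [0.3, 0.1, -0.8]
opening: 0.801
finger_force: 0.0
t: 13.6
ee_pos: [476.5, -216.1, 223.5]
tcp_rot: [180.0, 0.0, 95.5]
wrist_force: [0.0, 0.4, 0.2]
opening: 0.798
finger_force: 0.0
```

View pics/c6.png

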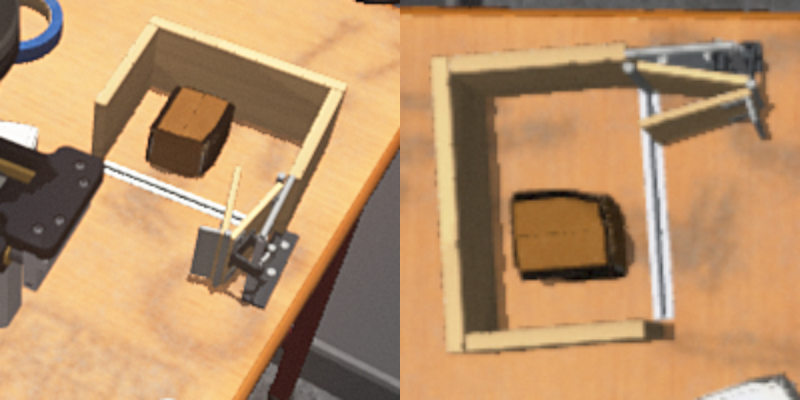

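Both views show the carton upright at about (570,235) in the top half, wholly inside the track line. The door is folded back and hooked, with the arm clear. Handing in.

```bash
python3 -c "
from station import manip
print(manip.close_job())"
```

```text
the job is handed in; nothing more can be done
None
```

The job is handed in at about 13.7 s on the robot clock. In the last pictures the door is hooked back on the keeper bar (angle measured at 1.36 rad after release) and the carton stands upright, wholly inside the bay. The robot never touched the cap. The handover returned no verdict, so I don't know how it was judged.

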